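# Load a vial rack through the sprung gate of an autosampler

### The job

Load the round-nosed vial rack into the autosampler: set it level in the open loading bay with its round nose towards the sprung flap gate, then push it along the track through the gate until it is fully home against the end stop under the clear hood, so that the gate swings shut behind it. The stop has just been readjusted: creep up to it, feel for it and stop there, without forcing the rack or the machine. Keep the rack upright and leave everything else on the bench where it is.

Things in the scene. Friction and masses are not known exactly. Their poses are not given: they have to be found in the camera images.
- rack_mid (a point): Vial rack to load: grey block 96 (x) x 48 (y) x 26 mm high, 0.25 to 0.42 kg, with 15 capped amber vials, tops 38 mm above its underside. Its nose (+x end) is round seen from above (radius 24 mm), its tail square and flat. Point: middle of the block, 13 mm up, 48 mm from both ends; z up. Grip across the 48 mm. It starts on the bench, nose roughly to the robot's left.
- loader: Autosampler, fixed: track bed (floor flat, 14 mm above the bench, x = -140 to 220 mm), white tower 165 mm high from x = 220 mm. Origin on the bench under the track's centre line in the plane of the shut gate; +x is the loading direction, y left, z up. Track beyond the gate: 52 mm wide, walls 22 mm high; from x = -2 to 62 mm the left wall steps back by 12 mm as a recess for the open flap.
- bay (a point): Loading bay in front of the gate, open above and behind: point on the track floor at its middle, at x = -70 mm on the centre line in the loader's frame; axes as the loader's. Bay x = -140 to -50 mm, between lips 4 mm high, 62 mm apart inside. From x = -57 to -11 mm the side walls (22 mm high) funnel in from about 64 to 53 mm apart.
- hood (a point): Clear hood over the far track: point at the middle of its front edge, on its top, at x = 102 mm in the loader's frame, 65 mm above the bench; axes as the loader's. It reaches to the tower; underside 48 mm above the track floor. Above it a probe arm hangs 86 to 108 mm above the bench, from x = 155 mm.
- gate (a joint): Sprung flap across the track: dark plate 57 mm long, 4 mm thick, 3 to 22 mm above the track floor, upright hinge at x = 0, y = 33 mm (left). In rad: 0 shut, grows as pushed inwards (+x), 1.5 open in the recess; never outwards. 2 N at mid-track starts it; its edge presses 3 N when open. It shuts by itself in under 1 s but sweeps the track to x = 57 mm: only a tail past that, and no finger, lets it shut.
- switch (a joint): Rack-present plunger in the middle of the end stop's face, very light (0.2 N); 5 N seats the rack, over 25 N is forcing it. In m: 0 out, 0.008 pressed flush by a rack fully home. The rubber-faced end stop stands under the hood, anywhere from x = 158 to 184 mm (not measured), so the tail of a rack fully home lies at x = 62 to 88 mm. The rack then stays by its own weight. Bumped, it rebounds by 1 or 2 mm: press again.
- tray_mid (a point): Bystander: another vial rack, square at both ends, 110 x 66 x 26 mm, mostly empty. Point at the middle of the block.
- wash_bottle: Bystander: white wash bottle, 66 mm across, 200 mm tall with its orange spout. Origin under its centre.
- beaker: Bystander: glass beaker, 70 mm across, 90 mm tall. Origin under its centre.
- tip_box: Bystander: box of pipette tips, 118 x 80 x 64 mm, black with a clear top. Origin under its centre.
- petri_dish: Bystander: clear dish, 94 mm across, 16 mm high. Origin under its centre.
- mouse: Bystander: black computer mouse, 104 x 58 x 30 mm. Origin under its centre.
- marker: Bystander: white marker pen with black cap, 118 mm long, 15 mm thick. Origin under its middle.
Mind the look-alikes: they are no part of the job. Leave any red look-alike of the part that bears rack_mid alone.

How it is judged:
By the outcome, as a careful person would: the job done as asked, in the order asked, and still so for the second after the job is handed in, with the robot touching nothing.
It also fails if it takes over 61 s, if anything falls off the work surface, if the arm or the gripper's body presses on something with over 40 N, if the wrist force passes 120 N, or if a joint passes its speed limit or range.

### The arm

A 6-joint arm with a two-finger parallel gripper is mounted at the origin on the work surface. World frame = base frame: x ahead of the robot, y to its left, z up, the work surface at z = 0. Lengths are in mm, angles in rad, forces in N, time in s.
With the tool pointing down it reaches from about 325 to 775 mm from the base axis. Payload 5.5 kg.
Tool frame: the origin (TCP) lies between the finger pads; the fingertips stand 11 mm ahead of it and the grasp point (between the pads) lies 8 mm behind it; z points along the fingers, y is the line along which they close (so a half turn about z gives the same grasp; the last joint's range is limited). The gripper opens to 85 mm and grips with 20 to 120 N. Pads are 22 mm wide; open, the fingers measure 114 mm over their backs; the gripper's body (76 mm by 85 mm) begins 54 mm behind the grasp point. The pads swing forward as they close: fully open they stand 13 mm farther back than shut.
Start: joints at [1.112, 0.091, 1.231, -0, 1.82, -0.057], TCP at [234.651, 552.228, 242.275] pointing down, gripper open.
Joint ranges: [-2.87, 2.87], [-0.86, 2.18], [0.17, 2.46], [-1.51, 4.65], [0.06, 2.69], [-2.65, 2.65]. Speed limits (rad/s): [2.57, 2.57, 3.01, 3.14, 3.14, 3.14].

### API

Orientations are given as a unit quaternion [x, y, z, w].
In Python, from bench import * gives the robot as it stands.
- The arm moves only by the shell command python3 -m inch 'ROWS' [OPENING] [FORCE]. ROWS is JSON, a list of rows, each an object of numbers: "dx", "dy", "dz": the shift along the tool's x, y, z in m; "rx", "ry", "rz": the turn, a rotation vector about the tool's x, y, z in rad. A call has 1 to 8 rows; each row is the pose to reach, as a shift and turn from the pose commanded when the call began, along the tool's axes at that moment; what a row does not reach only later rows make up. A row lasts 1/10 s, in which the tool goes at most 50 mm and 8.59 degrees, less where a joint would pass 70% of its speed; a pose out of reach is approached as far as the arm can. A call with a gripper value outside its range is refused whole. OPENING is the closure, from 0 (fully open) to 1 (shut), set as the call begins (- or left out, the last holds). The fingers move at their own pace and stop on an object; FORCE is the grip in N (left out, the last holds). Time passes only in rows, so rows that repeat a pose let the fingers close. It gives the time, the measured TCP pose, the force, the opening and the grip force at its end, in the units of the state.
- read_state(): the state, without advancing time (a new reading comes with each control period).
- capture(name): name is "scene" or "top" or "wrist"; returns the picture (384x512x3 uint8, red, green, blue); there is no depth.
- calibration(name): a dict with "camera_matrix" (3x3 intrinsics, pixels), "D" ([k1, k2, p1, p2, k3] as OpenCV has them; the pictures are not rectified), "R" (3x3) and "t" (3): a world point X has camera coordinates R X + t; the wrist camera has in their place "mount" (4x4, takes a point from camera to tool coordinates, whose origin is the TCP and whose axes are the flange's). Camera axes: x right, y down, z forward; pixel columns grow to the right and rows downward; lengths in mm; the calibration is good to about 2 mm. A picture is of the moment at which its call begins: read the wrist's pose just before it. calibration takes no time and is no camera call.
- job_done(): hands the job in; it is judged then, once.
Trained networks look in the newest picture that a camera, given by its name, has taken for a name from the list of things; names that differ only in an ending like _2 or _b are one class to them, and where a whole thing is asked for, a point or a joint stands for the part that bears it (a point fixed in the world has none). Each returns a list of dicts, best first, with "p" (0 to 1); they miss things now and then, are a little off and sometimes report something else, mostly with a low value. They report only what shows in the picture. A call takes as long as a camera call. They do not tell look-alikes from the thing itself.
- boxes_of(name, camera): "location" ([x, y, z] in mm, in world coordinates, good to about 4 mm: the middle of the surface that is visible of it).
- mark_of(name, camera): "location" ([x, y, z] in mm, in world coordinates, good to about 4 mm: a listed point, or the origin of a listed thing).
The state is a dict: "time": time; "joint_pos": joint angles; "qd": joint speeds; "tau": joint torques, N m; "position": TCP position; "orientation": TCP orientation; "contact_force": force on the tool from outside, world axes, zero at the start; "ft_torque": the same for the moment, N m; "grip_width": opening from 0.0 (shut) to 1.0 (fully open); "gripper_force": force on a finger pad.
Only numpy, scipy, OpenCV 4.12 (cv2) and the standard library are available. Lean on these libraries where they do the work, as an engineer would, in place of code of your own. Each camera call takes 0.05 s, during which the arm holds its last target. There are 200 camera calls.

## Working session

There is one attempt and no reset: what is moved stays moved. The work goes in short steps, Python scripts to look and compute and a shell command to move; the robot and the scene stay as the last step left them, time stands still between calls to the robot, and variables do not carry over. Pictures are saved under pics/ and viewed, at most 10 in all, crops included, and the job is handed in when it is done.

```bash
ls; mkdir -p pics; cat > h.py <<'E'
from bench import *
import numpy as np, cv2
from scipy.spatial.transform import Rotation as Rot
def save(n,im): cv2.imwrite('pics/'+n,cv2.cvtColor(im,cv2.COLOR_RGB2BGR))
def cam(name,st=None):
    c=calibration(name);K=np.array(c["camera_matrix"]);D=np.array(c["D"])
    if name!="wrist": return K,D,np.array(c["R"]),np.array(c["t"])
    st=st or read_state(); M=np.array(c["mount"]); T=np.eye(4); T[:3,:3]=Rot.from_quat(st["orientation"]).as_matrix();T[:3,3]=st["position"]
    W=np.linalg.inv(T@M); return K,D,W[:3,:3],W[:3,3]
def ray(px,z,cm):
    K,D,R,t=cm
    u=cv2.undistortPoints(np.array(px,float).reshape(-1,1,2),K,D).reshape(-1,2)
    d=np.c_[u,np.ones(len(u))]@R; o=-R.T@t
    return o+d*((z-o[2])/d[:,2])[:,None]
def proj(X,cm):
    K,D,R,t=cm
    return cv2.projectPoints(np.array(X,float).reshape(-1,1,3),R,t,K,D)[0].reshape(-1,2)
E
python3 - <<'E'
from h import *
st=read_state(); print({k:np.round(v,3).tolist() for k,v in st.items()})
a=capture("scene"); b=capture("top")
save("a.png",np.vstack([a[:, :],]) ); save("b.png",b)
for n in ["rack_mid","bay","hood","loader","gate","tray_mid"]:
  for c in ["scene","top"]:
    print(n,c,[(round(d["p"],2),np.round(d["location"]).tolist()) for d in mark_of(n,c)[:4]] if n!="gate" else [(round(d["p"],2),np.round(d["location"]).tolist()) for d in boxes_of(n,c)[:3]])
E
```

```text
pics
{'time': 0.0, 'joint_pos': [1.112, 0.092, 1.232, -0.0, 1.82, -0.057], 'qd': [-0.001, -0.002, -0.001, 0.0, 0.002, -0.002], 'tau': [-0.001, -45.87, -41.804, -0.0, 0.011, 0.0], 'position': [234.527, 551.977, 241.147], 'orientation': [0.2, 0.98, -0.001, -0.0], 'contact_force': [0.452, 0.129, -0.045], 'ft_torque': [0.036, -0.02, 0.015], 'gripper_force': 0.0, 'grip_width': 0.994}
rack_mid scene [(0.9, [607.0, -228.0, 15.0]), (0.61, [486.0, -269.0, 10.0])]
rack_mid top [(0.97, [483.0, -277.0, 9.0]), (0.61, [611.0, -230.0, 10.0])]
bay scene []
bay top [(0.75, [621.0, -46.0, 14.0])]
hood scene [(0.62, [580.0, 120.0, 63.0])]
hood top [(0.65, [580.0, 118.0, 64.0])]
loader scene [(0.76, [606.0, 22.0, -1.0])]
loader top [(0.96, [603.0, 19.0, -0.0]), (0.54, [645.0, -419.0, 14.0])]
gate scene [(0.48, [600.0, 18.0, 35.0])]
gate top [(0.64, [602.0, 23.0, 34.0])]
tray_mid scene [(0.86, [646.0, -418.0, 14.0])]
tray_mid top [(0.95, [645.0, -420.0, 11.0])]
```

View pics/b.png

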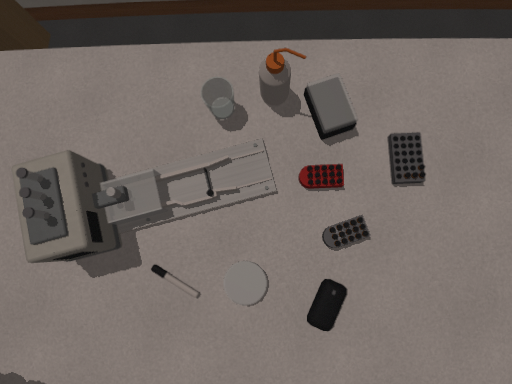

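View pics/a.png

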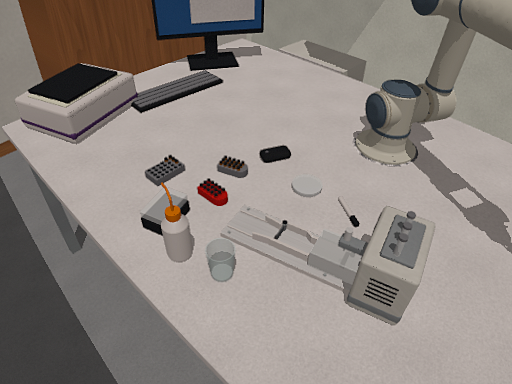

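The top picture shows these candidates for the rack:
- The grey round-nosed block at (347,233), nose to the left. This one fits the description.
- The red look-alike at (322,177), to be left alone.
- The square tray at (407,158).

The loader runs from its open bay at about (250,165), past the gate at (209,182), to the hood at (132,197) and the tower on the left.

```bash
cat >> h.py <<'E'
def shift(tgt,yawx=None,st=None):
    "tool shift (m) and rz to bring TCP to tgt with tool-x at yaw (deg)"
    st=st or read_state(); R=Rot.from_quat(st["orientation"]).as_matrix()
    d=R.T@(np.array(tgt)-st["position"])/1000
    y=np.degrees(np.arctan2(R[1,0],R[0,0])); rz=None
    if yawx is not None: rz=round(-np.radians((yawx-y+180)%360-180),4)
    return d.round(4).tolist(),rz,"yaw",round(y,2),"tilt",(R[:2,2]).round(4).tolist()
E
python3 - <<'E'
from h import *
b=cv2.imread("pics/b.png"); cv2.imwrite("pics/c1.png",cv2.resize(b[120:260,160:400],None,fx=3.3,fy=3.3,interpolation=cv2.INTER_CUBIC))
cm=cam("top")
p=ray([[325,238],[367,225]],20,cm);print(p.round())
g=ray([[303,180],[343,178]],20,cm);print("red",g.round())
print(np.array(calibration("wrist")["mount"]).round(3))
print(shift([455,-260,240],107))
E
```

```text
[[ 472. -232.   20.]
 [ 499. -322.   20.]]
red [[ 599. -188.   20.]
 [ 602. -275.   20.]]
[[ 0.00000e+00 -9.58000e-01 -2.86000e-01  7.17330e+01]
 [ 1.00000e+00  0.00000e+00 -1.00000e-03 -2.15000e-01]
 [ 1.00000e-03 -2.86000e-01  9.58000e-01 -1.30106e+02]
 [ 0.00000e+00  0.00000e+00  0.00000e+00  1.00000e+00]]
([-0.5204, -0.6614, 0.0023], np.float64(0.8723), 'yaw', np.float64(156.98), 'tilt', [0.0001, 0.0001])
```

View pics/c1.png

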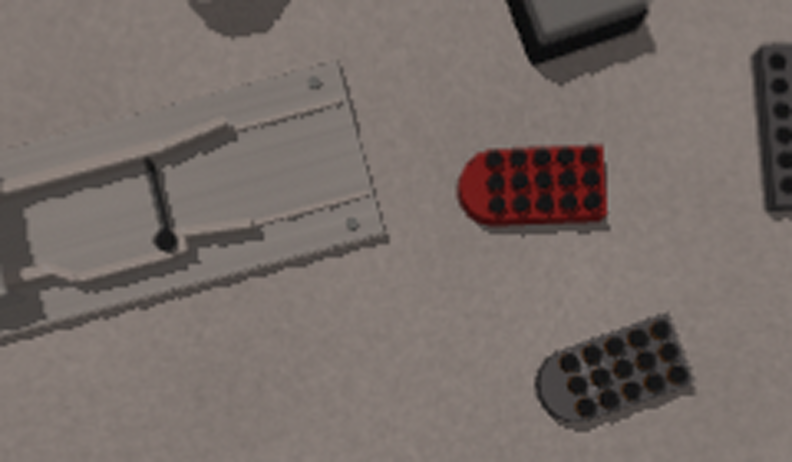

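The close crop confirms the choice: the grey rack is at (615,370) in the crop with its round nose at the lower left. The red one at (535,185) is the look-alike. The gate hinge is at crop (165,240). Next I move over the grey rack.

```bash
python3 -m inch '[{"dx":-0.255,"dy":-0.33,"dz":0,"rz":0.44},{"dx":-0.255,"dy":-0.33,"dz":0,"rz":0.44},{"dx":-0.255,"dy":-0.33,"dz":0,"rz":0.44},{"dx":-0.255,"dy":-0.33,"dz":0,"rz":0.44},{"dx":-0.255,"dy":-0.33,"dz":0,"rz":0.44},{"dx":-0.255,"dy":-0.33,"dz":0,"rz":0.44},{"dx":-0.255,"dy":-0.33,"dz":0,"rz":0.44},{"dx":-0.255,"dy":-0.33,"dz":0,"rz":0.44}]' 0; python3 -c "
from h import *
print(shift([470,-265,240],107))"
```

```text
([-0.5362, -0.6601, 0.0023], np.float64(0.8723), 'yaw', np.float64(156.98), 'tilt', [0.0001, 0.0001])schema error: expected keys dx, dy, dz, rx, ry, rz
```

```bash
python3 -m inch '[{"dx":-0.26,"dy":-0.33,"dz":0,"rx":0,"ry":0,"rz":0.44},{"dx":-0.26,"dy":-0.33,"dz":0,"rx":0,"ry":0,"rz":0.44},{"dx":-0.26,"dy":-0.33,"dz":0,"rx":0,"ry":0,"rz":0.44},{"dx":-0.26,"dy":-0.33,"dz":0,"rx":0,"ry":0,"rz":0.44},{"dx":-0.26,"dy":-0.33,"dz":0,"rx":0,"ry":0,"rz":0.44},{"dx":-0.26,"dy":-0.33,"dz":0,"rx":0,"ry":0,"rz":0.44},{"dx":-0.26,"dy":-0.33,"dz":0,"rx":0,"ry":0,"rz":0.44},{"dx":-0.26,"dy":-0.33,"dz":0,"rx":0,"ry":0,"rz":0.44}]' 0; python3 -c "
from h import *
print(shift([470,-265,240],107))"
```

```text
time: 1.5
position: [339.5, 164.5, 242.6]
orientation: [0.408, 0.913, 0.0, 0.0]
contact_force: [0.1, -0.5, -0.2]
grip_width: 0.999
gripper_force: 0.0
([-0.4071, -0.1891, 0.0025], np.float64(0.433), 'yaw', np.float64(131.81), 'tilt', [0.0013, 0.0004])
```

```bash
python3 -m inch '[{"dx":-0.407,"dy":-0.189,"dz":0,"rx":0,"ry":0,"rz":0.433},{"dx":-0.407,"dy":-0.189,"dz":0,"rx":0,"ry":0,"rz":0.433},{"dx":-0.407,"dy":-0.189,"dz":0,"rx":0,"ry":0,"rz":0.433},{"dx":-0.407,"dy":-0.189,"dz":0,"rx":0,"ry":0,"rz":0.433},{"dx":-0.407,"dy":-0.189,"dz":0,"rx":0,"ry":0,"rz":0.433},{"dx":-0.407,"dy":-0.189,"dz":0,"rx":0,"ry":0,"rz":0.433},{"dx":-0.407,"dy":-0.189,"dz":0,"rx":0,"ry":0,"rz":0.433},{"dx":-0.407,"dy":-0.189,"dz":0,"rx":0,"ry":0,"rz":0.433}]' 0; python3 -m inch '[{"dx":0,"dy":0,"dz":0,"rx":0,"ry":0,"rz":0},{"dx":0,"dy":0,"dz":0,"rx":0,"ry":0,"rz":0}]'; python3 -c "
from h import *
print(shift([470,-265,240],107))"
```

```text
time: 2.3
position: [455.8, -218.8, 242.5]
orientation: [0.595, 0.803, 0.0, 0.0]
contact_force: [0.4, -0.1, 0.2]
grip_width: 1.0
gripper_force: 0.0
time: 2.5
position: [455.4, -217.4, 241.5]
orientation: [0.596, 0.803, 0.0, -0.001]
contact_force: [-0.3, 1.0, 0.5]
grip_width: 0.999
gripper_force: 0.0
([-0.0498, 0.0002, 0.0014], np.float64(-0.0029), 'yaw', np.float64(106.83), 'tilt', [-0.0016, 0.0013])
```

```bash
python3 -m inch '[{"dx":-0.05,"dy":0,"dz":0.03,"rx":0,"ry":0,"rz":0},{"dx":-0.05,"dy":0,"dz":0.05,"rx":0,"ry":0,"rz":0},{"dx":-0.05,"dy":0,"dz":0.05,"rx":0,"ry":0,"rz":0},{"dx":-0.05,"dy":0,"dz":0.05,"rx":0,"ry":0,"rz":0}]' 0; cat > w.py <<'E'
from h import *
import sys
st=read_state(); im=capture("wrist"); save(sys.argv[1],im)
cm=cam("wrist",st)
for n in sys.argv[2:]:
    for f in (mark_of,boxes_of): print(n,f.__name__,[(round(d["p"],2),np.round(d["location"],1).tolist()) for d in f(n,"wrist")[:3]])
np.savez("cm.npz",*cm); print(st["position"].round(1) if hasattr(st["position"],"round") else st["position"])
E
python3 w.py w1.png rack_mid
```

```text
time: 2.9
position: [470.1, -262.9, 193.1]
orientation: [0.595, 0.804, 0.0, -0.0]
contact_force: [-0.2, -1.2, -0.4]
grip_width: 1.0
gripper_force: 0.0
rack_mid call [(0.88, [487.4, -274.4, 13.2]), (0.77, [602.8, -229.5, 15.5])]
rack_mid call [(0.97, [485.4, -272.1, 29.6]), (0.62, [599.9, -230.3, 29.3])]
[ 470.1 -262.9  193.1]
```

View pics/w1.png

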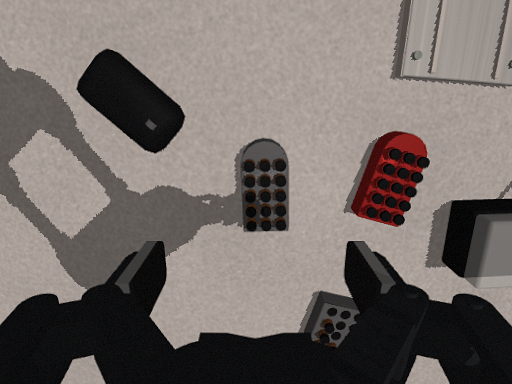

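The wrist picture shows the grey rack upright in the image: nose at (265,140), tail edge at row 231, sides at columns 243 and 288. The red one is at (392,180).

```bash
python3 - <<'E'
from h import *
z=np.load("cm.npz"); cm=[z[k] for k in z.files]
p=ray([[265,140],[266,231],[243,170],[243.5,225],[287,170],[288.5,225]],26,cm); print(p.round(1))
for a,b in ((0,1),(2,3),(4,5)):
    d=p[a]-p[b]; print(np.hypot(*d[:2]),np.degrees(np.arctan2(d[1],d[0])))
ax=(p[2]+p[4]-p[3]-p[5]); ax/=np.linalg.norm(ax); mid=p[2:].mean(0); t=p[1]+ax*48; n=p[0]-ax*48
lat=np.array([-ax[1],ax[0],0]); c=(t+n)/2; c=c+lat*np.dot(mid-c,lat); print("mid",c,np.degrees(np.arctan2(ax[1],ax[0])))
np.set_printoptions(suppress=True)
im=cv2.imread("pics/w1.png"); print(im[200,236:250].mean(1).astype(int),im[200,282:296].mean(1).astype(int),im[224:238,265].mean(1).astype(int),im[132:146,265].mean(1).astype(int))
print(shift([c[0],c[1],100],np.degrees(np.arctan2(ax[1],ax[0]))))
E
```

```text
[[ 470.5 -229.    26. ]
 [ 500.4 -319.8   26. ]
 [ 458.6 -263.7   26. ]
 [ 475.8 -320.2   26. ]
 [ 500.4 -250.9   26. ]
 [ 520.9 -306.4   26. ]]
95.58601381225151 108.21181739624873
59.02182509834992 106.90765490195787
59.1475785409514 110.30037401579848
mid [ 485.28228102 -274.46149158   26.        ] 108.60582021739789
[92 90 88 84 87 80 55 42 46 31 11  5  8  9] [ 13  14  41  70  81  79  98 155 167 163 165 161 158 162] [ 17  12  15  14  11  16   6 117 160 164 158 153 150 152] [161 161 165 166 167 150  98  41  43  69  84  85  86  85]
([-0.0144, 0.0104, 0.0949], np.float64(-0.0273), 'yaw', np.float64(107.04), 'tilt', [0.0033, -0.0018])
```

```bash
python3 -m inch '[{"dx":-0.0145,"dy":0.01,"dz":0.05,"rx":0,"ry":0,"rz":-0.01},{"dx":-0.0145,"dy":0.01,"dz":0.1,"rx":0,"ry":0,"rz":-0.01},{"dx":-0.0145,"dy":0.01,"dz":0.13,"rx":0,"ry":0,"rz":-0.01},{"dx":-0.0145,"dy":0.01,"dz":0.13,"rx":0,"ry":0,"rz":-0.01},{"dx":-0.0145,"dy":0.01,"dz":0.13,"rx":0,"ry":0,"rz":-0.01}]' 0; python3 -c "
from h import *
print(shift([486,-274.5,18],107.6))"
```

```text
time: 3.55
position: [484.6, -275.2, 64.2]
orientation: [0.591, 0.807, 0.0, 0.001]
contact_force: [-0.1, -0.5, 0.9]
grip_width: 1.001
gripper_force: 0.0
([0.0003, 0.0015, 0.0462], np.float64(-0.0005), 'yaw', np.float64(107.57), 'tilt', [0.0014, -0.0008])
```

```bash
python3 -m inch '[{"dx":0,"dy":0.001,"dz":0.03,"rx":0,"ry":0,"rz":0},{"dx":0,"dy":0.001,"dz":0.042,"rx":0,"ry":0,"rz":0},{"dx":0,"dy":0.001,"dz":0.046,"rx":0,"ry":0,"rz":0},{"dx":0,"dy":0.001,"dz":0.046,"rx":0,"ry":0,"rz":0}]' 0 && python3 -m inch '[{"dx":0,"dy":0,"dz":0,"rx":0,"ry":0,"rz":0},{"dx":0,"dy":0,"dz":0,"rx":0,"ry":0,"rz":0},{"dx":0,"dy":0,"dz":0,"rx":0,"ry":0,"rz":0},{"dx":0,"dy":0,"dz":0,"rx":0,"ry":0,"rz":0},{"dx":0,"dy":0,"dz":0,"rx":0,"ry":0,"rz":0},{"dx":0,"dy":0,"dz":0,"rx":0,"ry":0,"rz":0}]' 1 40
```

```text
time: 3.95
position: [485.4, -275.3, 17.5]
orientation: [0.591, 0.807, 0.0, 0.001]
contact_force: [-0.5, -0.4, -0.0]
grip_width: 0.999
gripper_force: 0.0
time: 4.55
position: [485.5, -275.5, 17.6]
orientation: [0.591, 0.807, -0.0, 0.001]
contact_force: [-0.9, 0.7, 5.2]
grip_width: 0.551
gripper_force: 43.6
```

```bash
python3 -m inch '[{"dx":0,"dy":0,"dz":-0.01,"rx":0,"ry":0,"rz":0},{"dx":0,"dy":0,"dz":-0.04,"rx":0,"ry":0,"rz":0},{"dx":0,"dy":0,"dz":-0.08,"rx":0,"ry":0,"rz":0},{"dx":0,"dy":0,"dz":-0.12,"rx":0,"ry":0,"rz":0},{"dx":0,"dy":0,"dz":-0.15,"rx":0,"ry":0,"rz":0},{"dx":0,"dy":0,"dz":-0.15,"rx":0,"ry":0,"rz":0}]'; python3 -c "
from h import *
print(shift([637,-115,170],103.5))"
```

```text
time: 5.15
position: [486.6, -276.0, 172.0]
orientation: [0.591, 0.807, 0.0, 0.004]
contact_force: [0.6, -0.2, -2.9]
grip_width: 0.552
gripper_force: 42.8
([0.1082, 0.1919, 0.0023], np.float64(0.0704), 'yaw', np.float64(107.53), 'tilt', [0.0073, -0.0047])
```

```bash
python3 -m inch '[{"dx":0.02,"dy":0.036,"dz":0,"rx":0,"ry":0,"rz":0.07},{"dx":0.045,"dy":0.08,"dz":0,"rx":0,"ry":0,"rz":0.07},{"dx":0.065,"dy":0.12,"dz":0,"rx":0,"ry":0,"rz":0.07},{"dx":0.09,"dy":0.16,"dz":0,"rx":0,"ry":0,"rz":0.07},{"dx":0.104,"dy":0.185,"dz":0,"rx":0,"ry":0,"rz":0.07},{"dx":0.108,"dy":0.192,"dz":0,"rx":0,"ry":0,"rz":0.07},{"dx":0.108,"dy":0.192,"dz":0,"rx":0,"ry":0,"rz":0.07},{"dx":0.108,"dy":0.192,"dz":0,"rx":0,"ry":0,"rz":0.07}]'; python3 w.py w2.png rack_mid loader bay hood gate
```

```text
time: 5.95
position: [634.5, -115.0, 164.8]
orientation: [0.619, 0.785, -0.001, -0.001]
contact_force: [0.3, -0.5, -3.2]
grip_width: 0.551
gripper_force: 43.0
rack_mid call [(0.6, [636.5, -114.2, 162.4])]
rack_mid call [(0.84, [631.9, -102.1, 177.4]), (0.77, [608.6, -262.7, 39.0])]
loader call [(0.81, [603.9, 19.4, -0.9])]
loader call [(0.97, [613.6, -28.3, 14.1])]
bay call [(0.68, [615.6, -47.2, 10.3])]
bay call [(0.55, [613.1, -31.5, 13.2])]
hood call []
hood call [(0.98, [613.9, -30.7, 15.7])]Traceback (most recent call last):
  File "w.py", line 6, in <module>
    for f in (mark_of,boxes_of): print(n,f.__name__,[(round(d["p"],2),np.round(d["location"],1).tolist()) for d in f(n,"wrist")[:3]])
                                                                                                                   ~^^^^^^^^^^^
ValueError: it knows: bay, beaker, hood, loader, marker, mouse, petri_dish, rack_mid, tip_box, tray_mid, wash_bottle
```

View pics/w2.png

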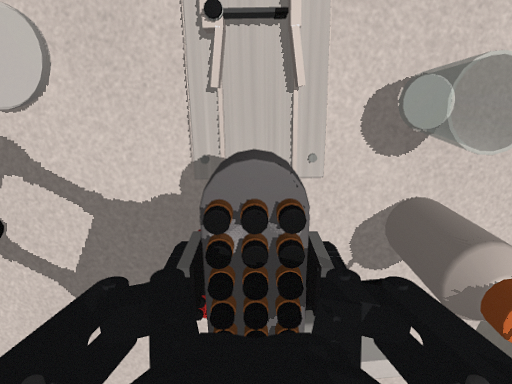

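```bash
python3 - <<'E'
from h import *
cm=cam("wrist"); np.savez("cm.npz",*cm); print(read_state()["position"],shift([0,0,0])[-3:])
im=cv2.imread("pics/w2.png").mean(2).astype(int)
for r in (95,120,145): print(r,"L",im[r,214:228],"R",im[r,286:302],"edges",im[r,186:198],im[r,320:332])
print(im[170:184,205],im[170:184,300])
print([ (round(d["p"],2),np.round(d["location"])) for d in mark_of("wash_bottle","top")[:2]])
f=cv2.resize(cv2.imread("pics/w2.png")[0:190,170:350],None,fx=4,fy=3.1,interpolation=cv2.INTER_CUBIC); cv2.imwrite("pics/c2.png",f)
E
```

```text
[ 635.36335376 -114.59053638  166.51129836] (np.float64(103.49), 'tilt', [0.0003, -0.0001])
95 L [170 176 147 126 181 191 191 192 169 152 168 169 169 167] R [171 170 171 168 169 176  98 135 194 195 195 196 180 175 175 177] edges [181 131 184 144 174 172 175 173 169 167 169 171] [169 169 172 171 170 170 170 179 198 195 193 186]
120 L [171 171 150 125 133 170 190 189 190 163 155 168 167 168] R [170 170 170 171 157 107  84 184 192 193 192 183 175 173 175 178] edges [176 159  97 135 157 155 174 174 173 171 167 168] [171 170 173 172 171 169 185 193 188 188 189 189]
145 L [170 169 172 173 155 124 164 189 187 189 161 158 168 169] R [171 170 170 170 150 106 127 180 191 190 190 179 175 174 176 175] edges [193 192 190 191 171 144 154 160 173 174 175 172] [172 177 173 175 167 176 186 188 193 196 195 190]
[ 97  99  97  97  99  97  98 100  93 102 108 105 106 106] [179 179 177 179 178 179 169 155 163 138 108  81  61  64]
[(0.92, array([ 808., -132.,   -1.]))]
```

View pics/c2.png

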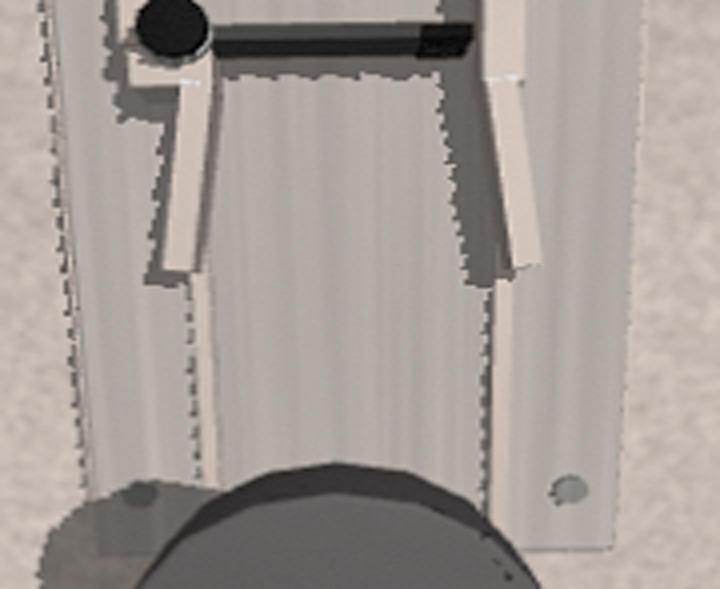

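```bash
python3 - <<'E'
from h import *
z=np.load("cm.npz"); cm=[z[k] for k in z.files]
p=ray([[222,95],[222.8,120],[223.8,145],[293.6,95],[292.7,120],[292.5,145]],18,cm); print(p.round(1))
q=ray([[219.3,87],[298,86.5],[222.5,26],[292,25.5]],36,cm); e=ray([[300,177]],14,cm)
L=p[0]-p[2];Rr=p[3]-p[5]; ang=lambda v:np.degrees(np.arctan2(v[1],v[0])); print(ang(L),ang(Rr))
print("funnel",q.round(1), "end",e)
d=(q[2]+q[3]-q[0]-q[1])/2; print("funnel axis",ang(d),np.hypot(*d[:2]),"widths",np.linalg.norm(q[0]-q[1]),np.linalg.norm(q[2]-q[3]),[np.linalg.norm(p[i]-p[i+3]) for i in range(3)])
mL=(p[1]+p[4])/2; mf=(q[0]+q[1])/2; mg=(q[2]+q[3])/2; print(mL,mf,mg,"axis",ang(mg-mL))
for a in (102.5,103,103.5,104,104.5):
  u=np.array([np.cos(np.radians(a)),np.sin(np.radians(a)),0]); v=np.array([-u[1],u[0],0])
  print(a,"origin x from funnel",(mf+57*u).round(1),"from gate end",(mg+11*u).round(1),"along end:",np.dot(e[0]+140*u-mf-57*u,u), "lateral",[round(float(np.dot(k-mL,v)),1) for k in (mf,mg)])
E
```

```text
[[590.9 -49.2  18. ]
 [596.  -70.   18. ]
 [601.5 -91.7  18. ]
 [651.6 -34.6  18. ]
 [656.5 -55.5  18. ]
 [662.3 -77.1  18. ]]
104.03214977737785 104.07627970210633
funnel [[589.3 -43.2  36. ]
 [651.2 -28.   36. ]
 [582.3   2.   36. ]
 [634.6  15.   36. ]] end [[ 677.93651815 -105.29329408   14.        ]]
funnel axis 105.02502918876216 45.647301520080816 widths 63.79168830839981 53.89127349758338 [np.float64(62.43826775022738), np.float64(62.20893712182361), np.float64(62.47207437874017)]
[626.2647665  -62.77121874  18.        ] [620.25913641 -35.60035834  36.        ] [608.42548536   8.48638387  36.        ] axis 104.05507066192493
102.5 origin x from funnel [607.9  20.   36. ] from gate end [606.   19.2  36. ] along end: 2.47539487795425 lateral [-0.0, 2.0]
103 origin x from funnel [607.4  19.9  36. ] from gate end [606.   19.2  36. ] along end: 2.1187018558946984 lateral [-0.3, 1.4]
103.5 origin x from funnel [607.   19.8  36. ] from gate end [605.9  19.2  36. ] along end: 1.7681682578335047 lateral [-0.5, 0.7]
104 origin x from funnel [606.5  19.7  36. ] from gate end [605.8  19.2  36. ] along end: 1.423820778261308 lateral [-0.7, 0.1]
104.5 origin x from funnel [606.   19.6  36. ] from gate end [605.7  19.1  36. ] along end: 1.0856856405718944 lateral [-1.0, -0.6]
```

```bash
python3 -m inch '[{"dx":0.03,"dy":0.002,"dz":0.01,"rx":0,"ry":0,"rz":-0.009},{"dx":0.05,"dy":0.003,"dz":0.04,"rx":0,"ry":0,"rz":-0.009},{"dx":0.055,"dy":0.003,"dz":0.075,"rx":0,"ry":0,"rz":-0.009},{"dx":0.055,"dy":0.003,"dz":0.1,"rx":0,"ry":0,"rz":-0.009},{"dx":0.055,"dy":0.003,"dz":0.116,"rx":0,"ry":0,"rz":-0.009},{"dx":0.055,"dy":0.003,"dz":0.116,"rx":0,"ry":0,"rz":-0.009},{"dx":0.055,"dy":0.003,"dz":0.116,"rx":0,"ry":0,"rz":-0.009}]'; python3 -c "
from h import *
print(shift([625.6,-60.1,32],104))"
```

```text
time: 7.15
position: [626.1, -60.3, 51.3]
orientation: [0.616, 0.788, 0.0, 0.0]
contact_force: [-0.4, 1.2, -2.4]
grip_width: 0.551
gripper_force: 42.9
([0.0004, -0.0004, 0.0193], np.float64(0.0004), 'yaw', np.float64(104.02), 'tilt', [0.0011, -0.0002])
```

```bash
python3 -m inch '[{"dx":0,"dy":0,"dz":0.009,"rx":0,"ry":0,"rz":0},{"dx":0,"dy":0,"dz":0.015,"rx":0,"ry":0,"rz":0},{"dx":0,"dy":0,"dz":0.018,"rx":0,"ry":0,"rz":0},{"dx":0,"dy":0,"dz":0.018,"rx":0,"ry":0,"rz":0}]'; python3 -m inch '[{"dx":0,"dy":0,"dz":0.001,"rx":0,"ry":0,"rz":0},{"dx":0,"dy":0,"dz":0.001,"rx":0,"ry":0,"rz":0},{"dx":0,"dy":0,"dz":0.001,"rx":0,"ry":0,"rz":0}]'
```

```text
time: 7.55
position: [625.5, -60.1, 32.1]
orientation: [0.615, 0.788, -0.0, -0.0]
contact_force: [0.5, -0.8, -3.7]
grip_width: 0.552
gripper_force: 43.0
time: 7.85
position: [625.7, -60.1, 31.7]
orientation: [0.615, 0.788, 0.0, 0.0]
contact_force: [-0.3, 1.0, -1.6]
grip_width: 0.553
gripper_force: 43.1
```

```bash
python3 -m inch '[{"dx":0,"dy":0,"dz":0.0005,"rx":0,"ry":0,"rz":0},{"dx":0,"dy":0,"dz":0.0005,"rx":0,"ry":0,"rz":0},{"dx":0,"dy":0,"dz":0.0005,"rx":0,"ry":0,"rz":0},{"dx":0,"dy":0,"dz":0.0005,"rx":0,"ry":0,"rz":0},{"dx":0,"dy":0,"dz":0.0005,"rx":0,"ry":0,"rz":0}]' 0; python3 -m inch '[{"dx":0,"dy":0,"dz":-0.03,"rx":0,"ry":0,"rz":0},{"dx":0,"dy":0,"dz":-0.07,"rx":0,"ry":0,"rz":0},{"dx":-0.04,"dy":0,"dz":-0.09,"rx":0,"ry":0,"rz":0},{"dx":-0.085,"dy":0,"dz":-0.1,"rx":0,"ry":0,"rz":0},{"dx":-0.11,"dy":0,"dz":-0.1,"rx":0,"ry":0,"rz":0},{"dx":-0.11,"dy":0,"dz":-0.1,"rx":0,"ry":0,"rz":0},{"dx":-0.11,"dy":0,"dz":-0.1,"rx":0,"ry":0,"rz":0}]' 1; sed -i '/for n/,+1s/(mark_of,boxes_of)/(mark_of,)/' w.py; python3 w.py w3.png rack_mid loader bay; python3 -c "
from h import *
print(shift([0,0,0])[2:])"
```

```text
time: 8.35
position: [625.7, -60.0, 30.9]
orientation: [0.615, 0.788, 0.0, 0.0]
contact_force: [0.0, -0.8, -0.7]
grip_width: 1.001
gripper_force: 0.0
time: 9.05
position: [652.0, -166.9, 130.2]
orientation: [0.616, 0.788, 0.0, -0.001]
contact_force: [0.0, 0.7, -0.9]
grip_width: 0.0
gripper_force: 0.0
rack_mid call [(0.84, [626.5, -58.9, 29.1]), (0.72, [606.8, -230.2, 17.9])]
loader call []
bay call []
[ 652.  -166.9  130.2]
('yaw', np.float64(104.12), 'tilt', [-0.0004, 0.0004])
```

View pics/w3.png

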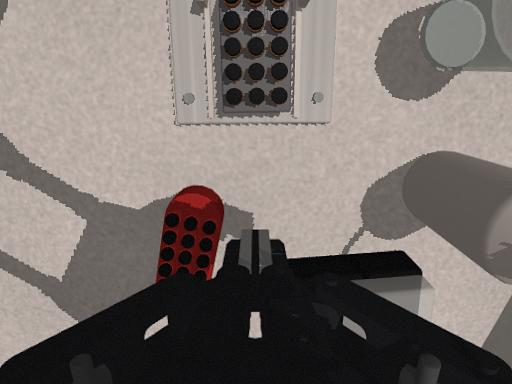

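The rack sits level and straight in the bay, with its tail edge at row 113, columns 217–292, between the lips. The closed fingers are behind it at (255,240). Next I go down behind the tail.

```bash
python3 -c "
from h import *
print(shift([641.1,-122.2,31],104))"; python3 -m inch '[{"dx":0.045,"dy":0,"dz":0.01,"rx":0,"ry":0,"rz":0},{"dx":0.045,"dy":0,"dz":0.05,"rx":0,"ry":0,"rz":0},{"dx":0.045,"dy":0,"dz":0.08,"rx":0,"ry":0,"rz":0},{"dx":0.045,"dy":0,"dz":0.095,"rx":0,"ry":0,"rz":0},{"dx":0.045,"dy":0,"dz":0.1,"rx":0,"ry":0,"rz":0},{"dx":0.045,"dy":0,"dz":0.1,"rx":0,"ry":0,"rz":0}]' 1;  python3 -c "
from h import *
print(shift([641.1,-122.2,31],104))"
```

```text
([0.0445, -0.0001, 0.0996], np.float64(0.0022), 'yaw', np.float64(104.12), 'tilt', [-0.0004, 0.0004])
time: 9.85
position: [641.4, -122.9, 31.0]
orientation: [0.615, 0.788, 0.0, -0.0]
contact_force: [0.2, 0.1, 0.3]
grip_width: -0.003
gripper_force: 0.0
([0.0008, -0.0001, -0.0], np.float64(0.0009), 'yaw', np.float64(104.05), 'tilt', [-0.0001, 0.0001])
```

```bash
python3 -m inch '[{"dx":0.006,"dy":0,"dz":0,"rx":0,"ry":0,"rz":0},{"dx":0.013,"dy":0,"dz":0,"rx":0,"ry":0,"rz":0},{"dx":0.021,"dy":0,"dz":0,"rx":0,"ry":0,"rz":0},{"dx":0.029,"dy":0,"dz":0,"rx":0,"ry":0,"rz":0},{"dx":0.037,"dy":0,"dz":0,"rx":0,"ry":0,"rz":0},{"dx":0.045,"dy":0,"dz":0,"rx":0,"ry":0,"rz":0},{"dx":0.053,"dy":0,"dz":0,"rx":0,"ry":0,"rz":0},{"dx":0.06,"dy":0,"dz":0,"rx":0,"ry":0,"rz":0}]'; cat > s.py <<'E'
from h import *
st=read_state();u=np.array([np.cos(np.radians(104)),np.sin(np.radians(104)),0]);v=np.array([-u[1],u[0],0]);o=np.array([605.8,19.5,0]);p=np.array(st["position"])-o;f=np.array(st["contact_force"])
print("TCP loader x %.1f y %.1f z %.1f | F along %.1f lat %.1f up %.1f t %.2f"%(p@u,p@v,p[2],f@u,f@v,f[2],st["time"]))
E
python3 s.py
```

```text
time: 10.65
position: [627.4, -65.8, 31.6]
orientation: [0.616, 0.788, -0.001, 0.002]
contact_force: [3.1, -8.4, 2.0]
grip_width: 0.0
gripper_force: 4.8
TCP loader x -88.0 y -0.3 z 31.6 | F along -8.9 lat -1.0 up 2.0 t 10.65
```

```bash
python3 -m inch '[{"dx":0.006,"dy":0,"dz":0,"rx":0,"ry":0,"rz":0},{"dx":0.012,"dy":0,"dz":0,"rx":0,"ry":0,"rz":0},{"dx":0.018,"dy":0,"dz":0,"rx":0,"ry":0,"rz":0},{"dx":0.024,"dy":0,"dz":0,"rx":0,"ry":0,"rz":0},{"dx":0.03,"dy":0,"dz":0,"rx":0,"ry":0,"rz":0}]';python3 s.py
```

```text
time: 11.15
position: [620.0, -37.6, 31.6]
orientation: [0.616, 0.788, -0.001, 0.002]
contact_force: [2.1, -10.7, 2.9]
grip_width: -0.001
gripper_force: 5.0
TCP loader x -58.8 y 0.0 z 31.6 | F along -10.9 lat 0.5 up 2.9 t 11.15
```

```bash
python3 -m inch '[{"dx":0.006,"dy":0,"dz":0,"rx":0,"ry":0,"rz":0},{"dx":0.012,"dy":0,"dz":0,"rx":0,"ry":0,"rz":0},{"dx":0.018,"dy":0,"dz":0,"rx":0,"ry":0,"rz":0},{"dx":0.024,"dy":0,"dz":0,"rx":0,"ry":0,"rz":0},{"dx":0.03,"dy":0,"dz":0,"rx":0,"ry":0,"rz":0},{"dx":0.035,"dy":0,"dz":0,"rx":0,"ry":0,"rz":0}]';python3 s.py
```

```text
time: 11.75
position: [611.1, -2.9, 31.6]
orientation: [0.616, 0.788, -0.001, 0.001]
contact_force: [0.8, -8.7, 4.4]
grip_width: 0.003
gripper_force: 4.1
TCP loader x -23.0 y 0.2 z 31.6 | F along -8.6 lat 1.4 up 4.4 t 11.75
```

```bash
python3 -m inch '[{"dx":0.006,"dy":0,"dz":0,"rx":0,"ry":0,"rz":0},{"dx":0.012,"dy":0,"dz":0,"rx":0,"ry":0,"rz":0},{"dx":0.018,"dy":0,"dz":0,"rx":0,"ry":0,"rz":0},{"dx":0.024,"dy":0,"dz":0,"rx":0,"ry":0,"rz":0},{"dx":0.03,"dy":0,"dz":0,"rx":0,"ry":0,"rz":0},{"dx":0.036,"dy":0,"dz":0,"rx":0,"ry":0,"rz":0},{"dx":0.042,"dy":0,"dz":0,"rx":0,"ry":0,"rz":0}]';python3 s.py
```

```text
time: 12.45
position: [600.8, 37.5, 31.6]
orientation: [0.616, 0.788, -0.001, 0.001]
contact_force: [0.3, -9.7, 5.2]
grip_width: 0.001
gripper_force: 4.6
TCP loader x 18.6 y 0.5 z 31.6 | F along -9.5 lat 2.1 up 5.2 t 12.45
```

```bash
python3 -m inch '[{"dx":0.005,"dy":0,"dz":0,"rx":0,"ry":0,"rz":0},{"dx":0.01,"dy":0,"dz":0,"rx":0,"ry":0,"rz":0},{"dx":0.014,"dy":0,"dz":0,"rx":0,"ry":0,"rz":0},{"dx":0.017,"dy":0,"dz":0,"rx":0,"ry":0,"rz":0},{"dx":0.02,"dy":0,"dz":0,"rx":0,"ry":0,"rz":0},{"dx":0.02,"dy":0,"dz":0,"rx":0,"ry":0,"rz":0}]';python3 s.py
```

```text
time: 13.05
position: [595.8, 57.1, 31.5]
orientation: [0.616, 0.788, -0.001, 0.001]
contact_force: [-1.1, -7.8, 5.5]
grip_width: 0.001
gripper_force: 3.9
TCP loader x 38.9 y 0.6 z 31.5 | F along -7.3 lat 3.0 up 5.5 t 13.05
```

```bash
python3 -m inch '[{"dx":0.001,"dy":0,"dz":0,"rx":0,"ry":0,"rz":0},{"dx":0.002,"dy":0,"dz":0,"rx":0,"ry":0,"rz":0},{"dx":0.003,"dy":0,"dz":0,"rx":0,"ry":0,"rz":0},{"dx":0.004,"dy":0,"dz":0,"rx":0,"ry":0,"rz":0},{"dx":0.005,"dy":0,"dz":0,"rx":0,"ry":0,"rz":0},{"dx":0.006,"dy":0,"dz":0,"rx":0,"ry":0,"rz":0},{"dx":0.007,"dy":0,"dz":0,"rx":0,"ry":0,"rz":0},{"dx":0.008,"dy":0,"dz":0,"rx":0,"ry":0,"rz":0}]' >/dev/null;python3 s.py
```

```text
TCP loader x 46.4 y 0.6 z 31.5 | F along -5.6 lat -0.3 up 2.4 t 13.85
```

```bash
python3 -m inch '[{"dx":0.0005,"dy":0,"dz":0,"rx":0,"ry":0,"rz":0},{"dx":0.001,"dy":0,"dz":0,"rx":0,"ry":0,"rz":0},{"dx":0.0015,"dy":0,"dz":0,"rx":0,"ry":0,"rz":0},{"dx":0.002,"dy":0,"dz":0,"rx":0,"ry":0,"rz":0},{"dx":0.0025,"dy":0,"dz":0,"rx":0,"ry":0,"rz":0},{"dx":0.003,"dy":0,"dz":0,"rx":0,"ry":0,"rz":0}]' >/dev/null;python3 s.py
```

```text
TCP loader x 50.3 y 0.3 z 31.2 | F along -7.5 lat -0.1 up 3.7 t 14.45
```

```bash
cat > k.py <<'E'
exec(open("s.py").read())
import sys; sys.exit(0 if f@u>-12 else 1)
E
python3 -m inch '[{"dx":0.0005,"dy":0,"dz":0,"rx":0,"ry":0,"rz":0},{"dx":0.001,"dy":0,"dz":0,"rx":0,"ry":0,"rz":0}]' >/dev/null && python3 k.py && python3 -m inch '[{"dx":0.0005,"dy":0,"dz":0,"rx":0,"ry":0,"rz":0},{"dx":0.001,"dy":0,"dz":0,"rx":0,"ry":0,"rz":0}]' >/dev/null && python3 k.py && python3 -m inch '[{"dx":0.0005,"dy":0,"dz":0,"rx":0,"ry":0,"rz":0},{"dx":0.001,"dy":0,"dz":0,"rx":0,"ry":0,"rz":0}]' >/dev/null && python3 k.py && python3 -m inch '[{"dx":0.0005,"dy":0,"dz":0,"rx":0,"ry":0,"rz":0},{"dx":0.001,"dy":0,"dz":0,"rx":0,"ry":0,"rz":0}]' >/dev/null && python3 k.py && python3 -m inch '[{"dx":0.0005,"dy":0,"dz":0,"rx":0,"ry":0,"rz":0},{"dx":0.001,"dy":0,"dz":0,"rx":0,"ry":0,"rz":0}]' >/dev/null && python3 k.py
```

```text
TCP loader x 51.2 y 0.3 z 31.3 | F along -6.8 lat 0.1 up 3.5 t 14.65
TCP loader x 52.3 y 0.3 z 31.3 | F along -6.7 lat -0.4 up 2.3 t 14.85
TCP loader x 53.3 y 0.2 z 31.2 | F along -6.3 lat -0.8 up 3.5 t 15.05
TCP loader x 54.3 y 0.2 z 31.2 | F along -5.9 lat 0.2 up 3.8 t 15.25
TCP loader x 55.3 y 0.3 z 31.2 | F along -6.0 lat 0.4 up 3.4 t 15.45
```

```bash
python3 -m inch '[{"dx":0.0005,"dy":0,"dz":0,"rx":0,"ry":0,"rz":0},{"dx":0.001,"dy":0,"dz":0,"rx":0,"ry":0,"rz":0}]' >/dev/null && python3 k.py && python3 -m inch '[{"dx":0.0005,"dy":0,"dz":0,"rx":0,"ry":0,"rz":0},{"dx":0.001,"dy":0,"dz":0,"rx":0,"ry":0,"rz":0}]' >/dev/null && python3 k.py && python3 -m inch '[{"dx":0.0005,"dy":0,"dz":0,"rx":0,"ry":0,"rz":0},{"dx":0.001,"dy":0,"dz":0,"rx":0,"ry":0,"rz":0}]' >/dev/null && python3 k.py && python3 -m inch '[{"dx":0.0005,"dy":0,"dz":0,"rx":0,"ry":0,"rz":0},{"dx":0.001,"dy":0,"dz":0,"rx":0,"ry":0,"rz":0}]' >/dev/null && python3 k.py && python3 -m inch '[{"dx":0.0005,"dy":0,"dz":0,"rx":0,"ry":0,"rz":0},{"dx":0.001,"dy":0,"dz":0,"rx":0,"ry":0,"rz":0}]' >/dev/null && python3 k.py && python3 -m inch '[{"dx":0.0005,"dy":0,"dz":0,"rx":0,"ry":0,"rz":0},{"dx":0.001,"dy":0,"dz":0,"rx":0,"ry":0,"rz":0}]' >/dev/null && python3 k.py && python3 -m inch '[{"dx":0.0005,"dy":0,"dz":0,"rx":0,"ry":0,"rz":0},{"dx":0.001,"dy":0,"dz":0,"rx":0,"ry":0,"rz":0}]' >/dev/null && python3 k.py && python3 -m inch '[{"dx":0.0005,"dy":0,"dz":0,"rx":0,"ry":0,"rz":0},{"dx":0.001,"dy":0,"dz":0,"rx":0,"ry":0,"rz":0}]' >/dev/null && python3 k.py
```

```text
TCP loader x 56.3 y 0.3 z 31.2 | F along -6.6 lat 0.8 up 3.5 t 15.65
TCP loader x 57.3 y 0.3 z 31.2 | F along -6.9 lat 0.0 up 2.6 t 15.85
TCP loader x 58.2 y 0.3 z 31.2 | F along -7.2 lat -0.6 up 2.1 t 16.05
TCP loader x 59.2 y 0.3 z 31.2 | F along -6.2 lat 0.1 up 2.9 t 16.25
TCP loader x 60.2 y 0.3 z 31.2 | F along -7.3 lat 0.6 up 3.4 t 16.45
TCP loader x 61.9 y 0.3 z 31.1 | F along -2.6 lat -1.0 up 2.8 t 16.65
TCP loader x 63.3 y 0.3 z 30.8 | F along -4.8 lat 0.5 up 4.0 t 16.85
TCP loader x 64.0 y 0.3 z 30.8 | F along -4.5 lat 0.8 up 2.6 t 17.05
```

```bash
python3 -m inch '[{"dx":0.0005,"dy":0,"dz":0,"rx":0,"ry":0,"rz":0},{"dx":0.001,"dy":0,"dz":0,"rx":0,"ry":0,"rz":0}]' >/dev/null && python3 k.py && python3 -m inch '[{"dx":0.0005,"dy":0,"dz":0,"rx":0,"ry":0,"rz":0},{"dx":0.001,"dy":0,"dz":0,"rx":0,"ry":0,"rz":0}]' >/dev/null && python3 k.py && python3 -m inch '[{"dx":0.0005,"dy":0,"dz":0,"rx":0,"ry":0,"rz":0},{"dx":0.001,"dy":0,"dz":0,"rx":0,"ry":0,"rz":0}]' >/dev/null && python3 k.py && python3 -m inch '[{"dx":0.0005,"dy":0,"dz":0,"rx":0,"ry":0,"rz":0},{"dx":0.001,"dy":0,"dz":0,"rx":0,"ry":0,"rz":0}]' >/dev/null && python3 k.py && python3 -m inch '[{"dx":0.0005,"dy":0,"dz":0,"rx":0,"ry":0,"rz":0},{"dx":0.001,"dy":0,"dz":0,"rx":0,"ry":0,"rz":0}]' >/dev/null && python3 k.py && python3 -m inch '[{"dx":0.0005,"dy":0,"dz":0,"rx":0,"ry":0,"rz":0},{"dx":0.001,"dy":0,"dz":0,"rx":0,"ry":0,"rz":0}]' >/dev/null && python3 k.py && python3 -m inch '[{"dx":0.0005,"dy":0,"dz":0,"rx":0,"ry":0,"rz":0},{"dx":0.001,"dy":0,"dz":0,"rx":0,"ry":0,"rz":0}]' >/dev/null && python3 k.py && python3 -m inch '[{"dx":0.0005,"dy":0,"dz":0,"rx":0,"ry":0,"rz":0},{"dx":0.001,"dy":0,"dz":0,"rx":0,"ry":0,"rz":0}]' >/dev/null && python3 k.py
```

```text
TCP loader x 64.9 y 0.3 z 30.8 | F along -5.0 lat 1.2 up 2.8 t 17.25
TCP loader x 65.9 y 0.3 z 30.8 | F along -5.6 lat 1.8 up 3.2 t 17.45
TCP loader x 66.9 y 0.3 z 30.8 | F along -5.1 lat 1.3 up 3.1 t 17.65
TCP loader x 67.3 y 0.3 z 30.8 | F along -8.6 lat 1.1 up 4.2 t 17.85
TCP loader x 67.4 y 0.3 z 30.8 | F along -11.7 lat 2.0 up 3.1 t 18.05
TCP loader x 67.4 y 0.3 z 30.9 | F along -13.5 lat 2.1 up 1.7 t 18.25
```

```bash
python3 -m inch '[{"dx":0.0005,"dy":0,"dz":0,"rx":0,"ry":0,"rz":0},{"dx":0.0005,"dy":0,"dz":0,"rx":0,"ry":0,"rz":0},{"dx":0.0005,"dy":0,"dz":0,"rx":0,"ry":0,"rz":0},{"dx":0.0005,"dy":0,"dz":0,"rx":0,"ry":0,"rz":0}]' >/dev/null; python3 s.py
```

```text
TCP loader x 67.4 y 0.3 z 30.9 | F along -14.2 lat 1.6 up 2.3 t 18.65
```

```bash
python3 -m inch '[{"dx":-0.0005,"dy":0,"dz":0,"rx":0,"ry":0,"rz":0},{"dx":-0.001,"dy":0,"dz":0,"rx":0,"ry":0,"rz":0},{"dx":-0.0015,"dy":0,"dz":0,"rx":0,"ry":0,"rz":0},{"dx":-0.002,"dy":0,"dz":0,"rx":0,"ry":0,"rz":0},{"dx":-0.0025,"dy":0,"dz":0,"rx":0,"ry":0,"rz":0},{"dx":-0.0035,"dy":0,"dz":0,"rx":0,"ry":0,"rz":0},{"dx":-0.005,"dy":0,"dz":0,"rx":0,"ry":0,"rz":0},{"dx":-0.006,"dy":0,"dz":0,"rx":0,"ry":0,"rz":0}]' >/dev/null; python3 s.py; python3 -m inch '[{"dx":0,"dy":0,"dz":-0.01,"rx":0,"ry":0,"rz":0},{"dx":0,"dy":0,"dz":-0.03,"rx":0,"ry":0,"rz":0},{"dx":0,"dy":0,"dz":-0.06,"rx":0,"ry":0,"rz":0},{"dx":0,"dy":0,"dz":-0.1,"rx":0,"ry":0,"rz":0},{"dx":0,"dy":0,"dz":-0.14,"rx":0,"ry":0,"rz":0},{"dx":-0.05,"dy":0,"dz":-0.14,"rx":0,"ry":0,"rz":0},{"dx":-0.08,"dy":0,"dz":-0.14,"rx":0,"ry":0,"rz":0},{"dx":-0.08,"dy":0,"dz":-0.14,"rx":0,"ry":0,"rz":0}]' >/dev/null; python3 s.py; python3 -m inch '[{"dx":0,"dy":0,"dz":0,"rx":0,"ry":0,"rz":0},{"dx":0,"dy":0,"dz":0,"rx":0,"ry":0,"rz":0},{"dx":0,"dy":0,"dz":0,"rx":0,"ry":0,"rz":0},{"dx":0,"dy":0,"dz":0,"rx":0,"ry":0,"rz":0},{"dx":0,"dy":0,"dz":0,"rx":0,"ry":0,"rz":0}]' >/dev/null; python3 w.py w4.png rack_mid hood loader
```

```text
TCP loader x 65.4 y 0.5 z 30.0 | F along 0.5 lat 0.6 up -0.4 t 19.45
TCP loader x -18.6 y 0.3 z 171.7 | F along -0.3 lat -0.0 up 0.2 t 20.25
rack_mid call [(0.57, [616.9, -51.9, 10.3]), (0.47, [378.5, -62.1, 1.2])]
hood call [(0.68, [578.2, 118.3, 66.2])]
loader call [(0.82, [605.6, 19.7, 0.0])]
[609.3   5.2 170.8]
```

View pics/w4.png

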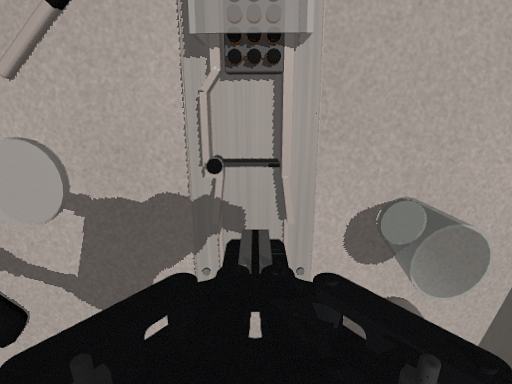

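```bash
python3 - <<'E'
from h import *
z=np.load("cm.npz"); cm=[z[k] for k in z.files]
im=cv2.imread("pics/w4.png").mean(2).astype(int)
print(im[58:80,230],im[58:80,265],im[58:80,280])
u=np.array([np.cos(np.radians(104)),np.sin(np.radians(104)),0]);o=np.array([605.8,19.5,0])
for x in (76,77,78,79,80): print(x,proj([o+u*x+[0,0,40],o+u*x+[0,0,14]],cm).round(1).tolist())
E
python3 s.py
```

```text
[17 17 16 24 38 42 42 46 45 43 66 84 79 68 45 32 49 78 84 83 84 83] [37 43 46 46 45 45 46 44 66 87 85 85 79 61 41 31 62 79 81 82 81 77] [61 68 87 86 86 85 88 84 85 85 85 87 81 61 40 35 72 80 80 81 81 78]
76 [[254.3, 73.2], [254.4, 75.4]]
77 [[254.3, 71.9], [254.4, 74.2]]
78 [[254.3, 70.6], [254.4, 73.0]]
79 [[254.3, 69.2], [254.4, 71.8]]
80 [[254.3, 67.9], [254.4, 70.6]]
TCP loader x -15.3 y 0.1 z 170.8 | F along 0.6 lat -0.2 up 0.1 t 20.95
```

The picture shows the gate shut: its bar is at row 162, columns 222–278, from the hinge at (214,165). The rack tail is at row 71, level and past the gate's sweep. I'll do one gentle touch to check it didn't rebound.

```bash
python3 -m inch '[{"dx":0.03,"dy":0,"dz":0,"rx":0,"ry":0,"rz":0},{"dx":0.065,"dy":0,"dz":0,"rx":0,"ry":0,"rz":0},{"dx":0.077,"dy":0,"dz":0.02,"rx":0,"ry":0,"rz":0},{"dx":0.077,"dy":0,"dz":0.06,"rx":0,"ry":0,"rz":0},{"dx":0.077,"dy":0,"dz":0.1,"rx":0,"ry":0,"rz":0},{"dx":0.077,"dy":0,"dz":0.13,"rx":0,"ry":0,"rz":0},{"dx":0.077,"dy":0,"dz":0.139,"rx":0,"ry":0,"rz":0},{"dx":0.077,"dy":0,"dz":0.139,"rx":0,"ry":0,"rz":0}]' >/dev/null; python3 -m inch '[{"dx":0,"dy":0,"dz":0,"rx":0,"ry":0,"rz":0},{"dx":0,"dy":0,"dz":0,"rx":0,"ry":0,"rz":0}]' >/dev/null;  python3 s.py
```

```text
TCP loader x 61.2 y -1.4 z 34.6 | F along 0.3 lat 0.1 up 0.6 t 21.95
```

```bash
sed -i 's/>-12/>-9/' k.py; python3 -m inch '[{"dx":0.001,"dy":0,"dz":0,"rx":0,"ry":0,"rz":0},{"dx":0.002,"dy":0,"dz":0,"rx":0,"ry":0,"rz":0},{"dx":0.003,"dy":0,"dz":0,"rx":0,"ry":0,"rz":0},{"dx":0.0035,"dy":0,"dz":0,"rx":0,"ry":0,"rz":0}]' >/dev/null && python3 k.py && python3 -m inch '[{"dx":0.0005,"dy":0,"dz":0,"rx":0,"ry":0,"rz":0},{"dx":0.001,"dy":0,"dz":0,"rx":0,"ry":0,"rz":0}]' >/dev/null && python3 k.py && python3 -m inch '[{"dx":0.0005,"dy":0,"dz":0,"rx":0,"ry":0,"rz":0},{"dx":0.001,"dy":0,"dz":0,"rx":0,"ry":0,"rz":0}]' >/dev/null && python3 k.py && python3 -m inch '[{"dx":0.0005,"dy":0,"dz":0,"rx":0,"ry":0,"rz":0},{"dx":0.001,"dy":0,"dz":0,"rx":0,"ry":0,"rz":0}]' >/dev/null && python3 k.py && python3 -m inch '[{"dx":0.0005,"dy":0,"dz":0,"rx":0,"ry":0,"rz":0},{"dx":0.001,"dy":0,"dz":0,"rx":0,"ry":0,"rz":0}]' >/dev/null && python3 k.py && python3 -m inch '[{"dx":0.0005,"dy":0,"dz":0,"rx":0,"ry":0,"rz":0},{"dx":0.001,"dy":0,"dz":0,"rx":0,"ry":0,"rz":0}]' >/dev/null && python3 k.py && python3 -m inch '[{"dx":0.0005,"dy":0,"dz":0,"rx":0,"ry":0,"rz":0},{"dx":0.001,"dy":0,"dz":0,"rx":0,"ry":0,"rz":0}]' >/dev/null && python3 k.py
```

```text
TCP loader x 65.2 y 0.1 z 32.0 | F along -0.3 lat -0.1 up -0.5 t 22.35
TCP loader x 66.1 y 0.2 z 31.7 | F along 0.5 lat -0.1 up 0.3 t 22.55
TCP loader x 67.1 y 0.2 z 31.7 | F along -0.1 lat -0.7 up -0.4 t 22.75
TCP loader x 67.3 y 0.2 z 31.8 | F along -3.8 lat 0.4 up -0.6 t 22.95
TCP loader x 67.4 y 0.2 z 31.8 | F along -8.0 lat -0.1 up -0.4 t 23.15
TCP loader x 67.4 y 0.2 z 31.8 | F along -10.3 lat -0.1 up -1.0 t 23.35
```

The touch met the rack at the same point (67.3 mm) and it was stiff at once, so the rack had stayed home. I'll release slowly, lift clear and check.

```bash
python3 -m inch '[{"dx":-0.0005,"dy":0,"dz":0,"rx":0,"ry":0,"rz":0},{"dx":-0.001,"dy":0,"dz":0,"rx":0,"ry":0,"rz":0},{"dx":-0.0015,"dy":0,"dz":0,"rx":0,"ry":0,"rz":0},{"dx":-0.002,"dy":0,"dz":0,"rx":0,"ry":0,"rz":0},{"dx":-0.0025,"dy":0,"dz":0,"rx":0,"ry":0,"rz":0},{"dx":-0.0035,"dy":0,"dz":0,"rx":0,"ry":0,"rz":0},{"dx":-0.005,"dy":0,"dz":0,"rx":0,"ry":0,"rz":0},{"dx":-0.006,"dy":0,"dz":0,"rx":0,"ry":0,"rz":0}]' >/dev/null; python3 s.py; python3 -m inch '[{"dx":0,"dy":0,"dz":-0.01,"rx":0,"ry":0,"rz":0},{"dx":0,"dy":0,"dz":-0.03,"rx":0,"ry":0,"rz":0},{"dx":0,"dy":0,"dz":-0.06,"rx":0,"ry":0,"rz":0},{"dx":0,"dy":0,"dz":-0.1,"rx":0,"ry":0,"rz":0},{"dx":0,"dy":0,"dz":-0.14,"rx":0,"ry":0,"rz":0},{"dx":-0.05,"dy":0,"dz":-0.14,"rx":0,"ry":0,"rz":0},{"dx":-0.08,"dy":0,"dz":-0.14,"rx":0,"ry":0,"rz":0},{"dx":-0.08,"dy":0,"dz":-0.14,"rx":0,"ry":0,"rz":0}]' >/dev/null; python3 -m inch '[{"dx":0,"dy":0,"dz":0,"rx":0,"ry":0,"rz":0},{"dx":0,"dy":0,"dz":0,"rx":0,"ry":0,"rz":0},{"dx":0,"dy":0,"dz":0,"rx":0,"ry":0,"rz":0},{"dx":0,"dy":0,"dz":0,"rx":0,"ry":0,"rz":0},{"dx":0,"dy":0,"dz":0,"rx":0,"ry":0,"rz":0}]' >/dev/null; python3 w.py w5.png; python3 s.py
```

```text
TCP loader x 64.6 y 0.1 z 31.8 | F along -0.0 lat 0.1 up -0.2 t 24.15
[609.5   4.7 171.8]
TCP loader x -15.4 y 0.1 z 171.8 | F along -0.9 lat 0.5 up -0.9 t 25.50
```

View pics/w5.png

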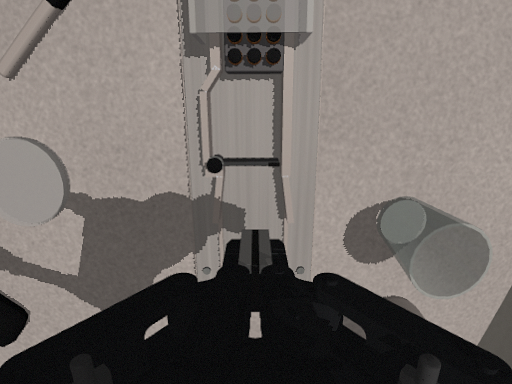

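The gate is shut (bar at row 162), the rack tail is at row 70 under the hood edge, and the fingers are clear.

```bash
python3 -c "
from bench import *
print(job_done())"
```

```text
the job is handed in; nothing more can be done
None
```

I handed the job in at about 25.5 s: the grey round-nosed rack is home against the end stop, upright, with its tail about 78 mm past the gate. A second gentle touch met it at the same point (wrist force peaked at about 14 N), the last picture shows the gate shut, and the arm is clear; the hand-in returned no verdict.

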